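Close the draw latch of a filter cell

ROBOT

A 6-joint arm with a two-finger parallel gripper is mounted at the origin on a cart in front of the work surface, level with it; the furniture and walls round the work are solid. World frame = base frame: x ahead of the robot, y to its left, z up, the work surface at z = 0. Lengths are in m, angles in degrees, forces in N, time in s.
With the tool pointing down it reaches from about 0.4 to 0.825 m from the base axis. Payload 7 kg.
Tool frame: the origin (TCP) lies at the very end of the fingers, on their centre line; the grasp point (between the pads) lies 19 mm behind it; z points along the fingers, y is the direction in which the jaws open and shut (so a half turn about z gives the same grasp; the last joint's range is limited). The gripper opens to 88 mm and grips with 3 to 60 N. Pads are 19 mm wide; open, the fingers measure 130 mm over their backs; the gripper's body (78 mm by 193 mm) begins 47 mm behind the grasp point.
Start: joints at [16.507, 20.546, 0.682, 0, -70.136, -16.507], TCP at [0.675, -0, 0.227] pointing down, gripper open.
Joint ranges: [-176.03, 176.03], [-82.01, 121.73], [-58.28, 71.71], [-173.87, 95.51], [-174.79, -0.11], [-173.66, 173.66]. Speed limits (degrees/s): [136.94, 136.94, 172.46, 180, 180, 180].

INTERFACE

Orientations are given as [roll, pitch, yaw] about the fixed x, y, z axes, in that order (R = Rz(yaw) Ry(pitch) Rx(roll)).
In Python, from plant import telemetry, optics, ctrl gives the robot as it stands.
- The arm moves only by the tool servo_tool, never from a script. Its argument "rows" is a list of rows, each a list of 3 entries, a list of its own where there are three numbers: the shift along the tool's x, y, z in m, then the turn, a rotation vector about the tool's x, y, z in units of 6 degrees (1.0 is 6 degrees), then the closure, from 0 (fully open) to 1 (shut). A call has 1 to 20 rows; each row shifts and turns the commanded pose from where the row before left it, along the tool's axes as they then stand; what a row does not reach is not made up. A row lasts 1/12 s, in which the tool goes at most 41.7 mm and 7.16 degrees, less where a joint would pass 70% of its speed; a pose out of reach is approached as far as the arm can. A call is refused whole if a number of a shift passes 0.0417 or a number of a turn 1, either way. A call with a gripper value outside its range is refused whole. The fingers move at their own pace and stop on an object; the grip force is fixed at half the most. Time passes only in rows, so rows that do not move let the fingers close. It gives the time, the measured TCP pose, the force and the opening at its end, in the units of the state.
- telemetry.get_obs(): the state, without advancing time (a new reading comes with each control period).
- optics.snapshot(name): name is "scene" or "side" or "wrist"; returns the picture (420x560x3 uint8, red, green, blue); there is no depth.
- optics.camera_info(name): a dict with "mtx" (3x3 intrinsics, pixels), "D" ([k1, k2, p1, p2, k3] as OpenCV has them; the pictures are not rectified), "rvec" (rotation vector, rad) and "tvec" (3), from world to camera coordinates, as OpenCV has them. Camera axes: x right, y down, z forward; pixel columns grow to the right and rows downward; lengths in m; the calibration is good to about 2 mm. A picture is of the moment at which its call begins: read the wrist's pose just before it. camera_info takes no time and is no camera call; for the wrist camera it gives the pose at the moment of the call.
- ctrl.close_job(): hands the job in, once; it reports no verdict.
The state is a dict: "clock": time; "joint_pos": joint angles; "qvel": joint speeds; "tau": joint torques, N m; "tool_pos": TCP position; "orientation": TCP orientation; "force": force on the tool from outside, world axes, zero at the start; "moment": the same for the moment, N m; "opening": finger opening in m.
Only numpy, scipy, OpenCV 4.12 (cv2) and the standard library are available. Lean on these libraries where they do the work, as an engineer would, in place of code of your own. Each camera call takes 0.05 s, during which the arm holds its last target.

TASK

Close the draw latch on the filter cell: hook its wire loop over the hook on the sliding half so that the bar is seated under the lip, then bring the lever over and press it down past centre until its handle bears on the rubber buffer, finishing with about 10 N, not 15, on the end of the handle. Feel for the buffer, whose height differs each time, and do not force the loop or hook; then let go and leave the things standing around where they are.

Things in the scene. Friction and masses are not known exactly. Their poses are not given: they have to be found in the camera images.
- cell: bare aluminium filter cell, bolted down; base plate 180 x 80 x 10 mm. Origin: on the worktop under the lever's pivot pin; x along the cell from pivot to hook, y along the latch's pins. Fixed half x -15 to 29 mm, sliding half x 38 to 88 mm: each 70 mm wide up to 45 mm high, above that a ridge only 32 mm wide, topping at 65 and 67.5 mm, so fingers have room beside it.
- pivot (a point): middle of the lever's pivot pin, 75 mm above the cell's origin.
- lever (a joint): turn of the latch lever (rad), 0 to 2.44. At 0 the handle rises at 60 degrees on the hook's side (+x of the cell); upright at 0.52, level on the other side at 2.09; dead centre near 1.86. The loop's pin is 16 mm from the pivot, 0.166 rad further round than the handle. Stiff pivot (0.14 N m): the lever stays where it is left and does not snap down by itself.
- loop (a joint): turn of the wire loop on the lever (rad); the loop's rise above level is lever + loop. Light (35 g) but held by friction (0.02 N m): it stays where it is left and is carried up with the lever as that turns, unless it is caught under the hook's lip.
- block (a joint): how far the sliding half is drawn toward the fixed half (m): 0 at rest; springs resist with 5.5 N per mm; 0.0025 to 0.0045 when the latch is closed.
- handle: flat steel lever handle, 24 mm wide, 4 mm thick, reaching 61 mm from the pivot pin. Origin on the pivot pin, x along the handle to its tip, y along the pin. Pressed on its last 20 mm it bears straight on the buffer.
- bail: rectangular steel wire loop, wire 5 mm thick, 50 mm wide outside, 40 mm inside. Origin on the pin that joins it to the lever, x along the loop to its cross bar 62 mm away, y along the pin. Its two side wires can be pinched together from outside (50 mm) and turn in that grip.
- loop_bar (a point): middle of the loop's cross bar (centre of the 5 mm wire).
- hook: steel hook, 14 mm wide, on the sliding half's ridge. Origin: centre of the bar's seat, axes as the cell's; at rest 51 mm along x from the pivot and 4 mm lower. Upright face 2.5 mm to -x; lip above, underside at 4 and top at 7 mm, tip 3.5 mm to +x; ridge 3.5 mm below. The bar must come down beyond the tip (6 mm or more to +x), then be drawn back to -x under the lip.
- stop_block: dark block 20 x 30 mm, 50 mm to the -x side of the pivot; origin on the worktop under it. A screw in it bears a 13 mm wide rubber buffer on which the lowered handle rests. It is set differently each time: its top is 65.5 to 80.5 mm above the worktop, not measured, to be felt. It gives 1 mm per 15 N; more than 18 N from the handle damages it.
- stopper: red tapered rubber stopper, 31 mm wide, 30 mm high; a bystander, origin at its underside
- marker: marker pen lying down, 134 mm long, 16 mm thick; a bystander, origin at its underside
- petri: flat round Petri dish, 92 mm wide, 15 mm high; a bystander, origin at its underside
- tape: roll of masking tape lying flat, 98 mm wide, 25 mm high; a bystander, origin at its underside
- timer: white bench timer, 62 x 66 x 20 mm; a bystander, origin at its underside
- reagent: reagent bottle with black cap, 57 mm wide, 121 mm high; a bystander, origin at its underside
- beaker: glass beaker, 62 mm wide, 82 mm high; a bystander, origin at its underside
- notebook: dark bound notebook, 152 x 206 x 14 mm; a bystander, origin at its underside
There are look-alikes about, which are no part of the job. What is meant by the cell is not orange, and is the larger of those in its own colour.

How it is judged:
By the outcome, as a careful person would: the job done as asked, in the order asked, and still so for the second after the job is handed in, with the robot touching nothing.
It also fails if it takes over 64 s, if anything falls off the work surface, if the arm or the gripper's body presses on something with over 40 N, if the wrist force passes 120 N, or if a joint passes its speed limit or range.

## Working session

There is one attempt and no reset: what is moved stays moved. The work goes in short steps, Python scripts to look and compute and a tool call to move; the robot and the scene stay as the last step left them, time stands still between calls to the robot, and variables do not carry over. Pictures are saved under pics/ and viewed, and the job is handed in when it is done.

Besides the shell and the picture viewer there is one more tool, called as name(argument=value, ...), one argument or row to a line, values as JSON. servo_tool: Moves the arm, as the interface text tells. Its arguments: {"type":"object","properties":{"rows":{"type":"array"}},"required":["rows"]}

```bash
ls; mkdir -p pics; python3 - <<'E'
from plant import telemetry, optics, ctrl
import cv2
print(telemetry.get_obs())
for n in ["scene","side","wrist"]:
    im=optics.snapshot(n); cv2.imwrite(f"pics/{n}0.png",im[:,:,::-1]); 
    c=optics.camera_info(n); print(n,c)
E
```

```text
pics
{'clock': 0.0, 'joint_pos': array([ 1.65045212e+01,  2.05900309e+01,  6.33904656e-01, -1.94244108e-02,
       -7.01346931e+01, -1.65068636e+01]), 'qvel': array([-0.09285851, -0.00533612, -0.01467265, -0.05576963,  0.03018666,
        0.04392398]), 'tau': array([-8.00930356e-04, -5.82726967e+01,  2.93058443e+01,  6.99745238e+00,
        6.93249181e-03, -2.06530804e-04]), 'tool_pos': array([ 6.74519490e-01, -5.68765144e-05,  2.25641708e-01]), 'orientation': array([ 1.79907735e+02, -8.29925321e-03, -9.00089509e+01]), 'force': array([-0.91330069,  0.13672104,  0.16041905]), 'moment': array([ 0.00241426, -0.01974515, -0.01429873]), 'opening': 0.08751626741211686}
scene {'mtx': array([[477.20153587,   0.        , 274.97889444],
       [  0.        , 477.20153587, 204.33529311],
       [  0.        ,   0.        ,   1.        ]]), 'D': array([-0.038437,  0.      ,  0.      ,  0.      ,  0.      ]), 'rvec': array([ 1.92096046, -0.68683784,  0.47073593]), 'tvec': array([-0.48775922,  0.22475801,  1.46460545])}
side {'mtx': array([[397.98142594,   0.        , 277.70589324],
       [  0.        , 397.98142594, 209.47293586],
       [  0.        ,   0.        ,   1.        ]]), 'D': array([0.0372098, 0.       , 0.       , 0.       , 0.       ]), 'rvec': array([ 1.99372121, -0.53714176,  0.3243516 ]), 'tvec': array([-0.56058323,  0.19596079,  1.16648978])}
wrist {'mtx': array([[319.14227643,   0.        , 280.36457163],
       [  0.        , 319.14227643, 209.56059623],
       [  0.        ,   0.        ,   1.        ]]), 'D': array([0.00168459, 0.        , 0.        , 0.        , 0.        ]), 'rvec': array([-9.84176635e-05,  3.11292949e+00,  4.19651369e-01]), 'tvec': array([ 0.67326724, -0.0332646 ,  0.38918902])}
```

View pics/scene0.png

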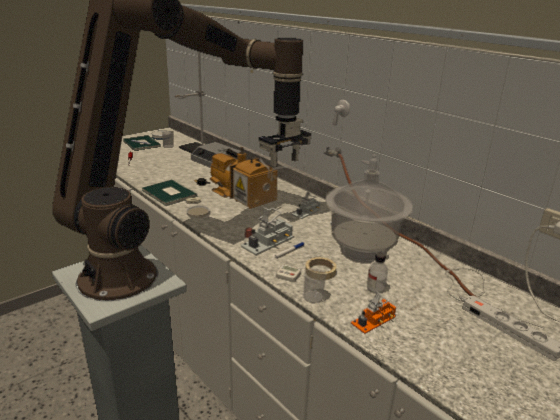

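View pics/side0.png

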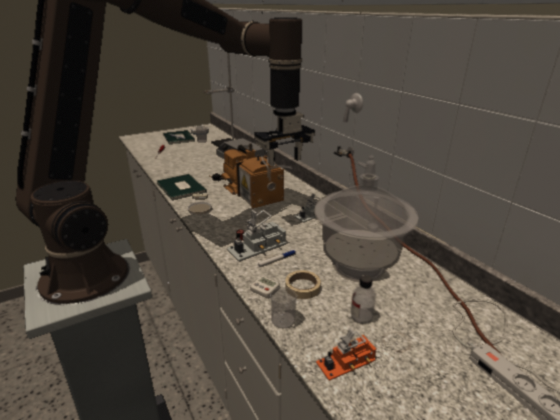

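View pics/wrist0.png

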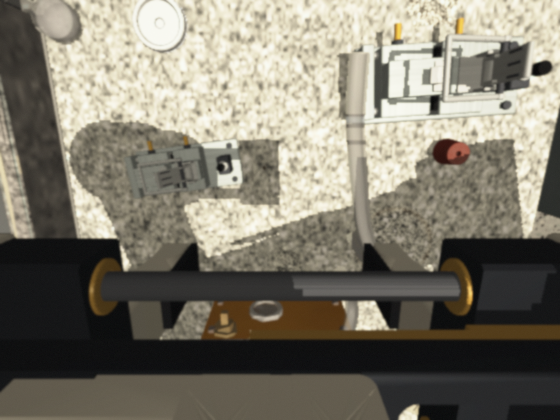

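The latches I can see are an aluminium one at wrist (445,75) / scene (270,238), a smaller grey one at wrist (185,165) / scene (305,207), and an orange one at scene (375,315). The larger bare one fits the description. I'll confirm this in an enlarged crop.

```bash
cat > h.py <<'E'
from plant import telemetry, optics, ctrl
import cv2, numpy as np
from scipy.spatial.transform import Rotation as Ro
def ci(n):
    c=optics.camera_info(n); return c['mtx'],c['D'],cv2.Rodrigues(c['rvec'])[0],c['tvec']
def ray(n,uv,c=None):
    K,D,R,t=c or ci(n)
    p=cv2.undistortPoints(np.array([[uv]],float),K,D)[0,0]
    d=R.T@np.array([p[0],p[1],1]); return -R.T@t, d/np.linalg.norm(d)
def onz(n,uv,z,c=None):
    o,d=ray(n,uv,c); return o+d*(z-o[2])/d[2]
def proj(n,P,c=None):
    K,D,R,t=c or ci(n)
    return cv2.projectPoints(np.array(P,float).reshape(-1,1,3),cv2.Rodrigues(R)[0],t,K,D)[0][:,0]
E
python3 - <<'E'
import cv2,numpy as np
from h import *
s=cv2.imread('pics/scene0.png')[195:275,225:335]; d=cv2.imread('pics/side0.png')[195:275,215:325]
w=cv2.imread('pics/wrist0.png')[0:200,100:560]
f=lambda a,k:cv2.resize(a,None,fx=k,fy=k,interpolation=cv2.INTER_CUBIC)
a=np.hstack([f(s,3.6),f(d,3.6)]); b=f(w,a.shape[1]/460*0.85)[:310]
cv2.imwrite('pics/c0.png',a); cv2.imwrite('pics/c1.png',f(w,1.7))
c=ci('wrist')
for p in [(365,45),(525,38),(516,108),(366,122),(450,150),(130,170),(240,160)]: print(p,onz('wrist',p,0.01,c).round(4))
print(onz('scene',(270,240),0.04),onz('side',(258,240),0.04))
E
```

```text
(365, 45) [ 0.5833 -0.1497  0.01  ]
(525, 38) [ 0.4146 -0.1564  0.01  ]
(516, 108) [ 0.4103 -0.0858  0.01  ]
(366, 122) [ 0.5766 -0.0708  0.01  ]
(450, 150) [ 0.4773 -0.0396  0.01  ]
(130, 170) [ 0.8498 -0.0164  0.01  ]
(240, 160) [ 0.7203 -0.0281  0.01  ]
[ 0.47783687 -0.16303901  0.04      ] [ 0.4988182  -0.13224033  0.04      ]
```

View pics/c0.png

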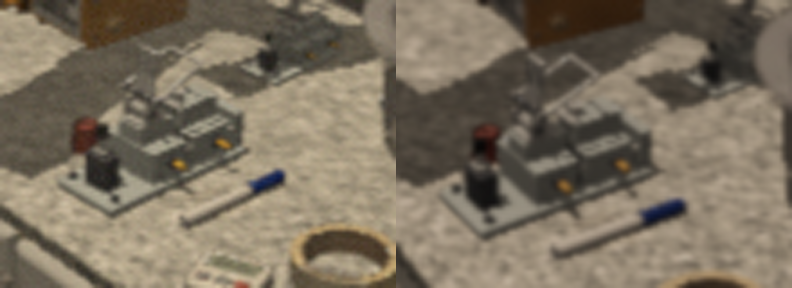

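View pics/c1.png

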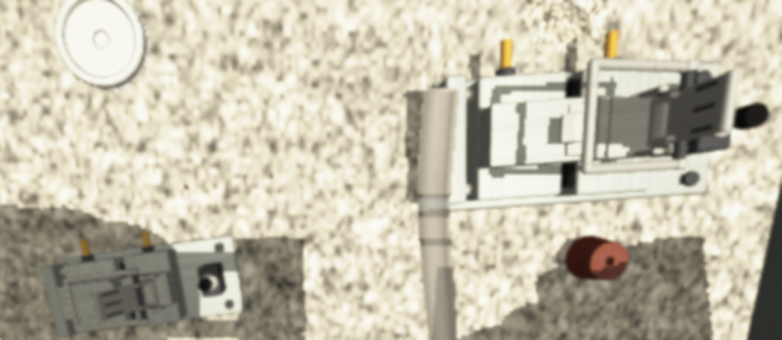

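```bash
python3 - <<'E'
from h import *
o=telemetry.get_obs()
T=Ro.from_euler('xyz',o['orientation'],degrees=True).as_matrix()
K,D,R,t=ci('wrist'); C=-R.T@t
print('T',T.round(3)); print('cam',C,'in tool',T.T@(C-o['tool_pos']),'axis tool',(T.T@R.T).round(3))
print('tcp px',proj('wrist',[o['tool_pos']]))
E
```

```text
T [[-0.    -1.    -0.001]
 [-1.     0.    -0.   ]
 [ 0.     0.001 -1.   ]]
cam [ 0.67346502 -0.07089524  0.38377354] in tool [ 0.07090254  0.00135722 -0.15791028] axis tool [[ 0.    -0.964 -0.265]
 [ 1.     0.    -0.001]
 [ 0.001 -0.265  0.964]]
tcp px [[278.03873601 259.05365067]]
```

servo_tool(
  rows=[
    [[0,0.035,0],[0,0,0],0],
    [[0,0.035,0],[0,0,0],0],
    [[0,0.035,0],[0,0,0],0],
    [[0,0.035,0],[0,0,0],0],
    [[0,0.035,0],[0,0,0],0],
    [[0,0,0],[0,0,0],0],
    [[0,0,0],[0,0,0],0],
  ],
)

```text
clock: 0.73
tool_pos: [0.4985, -0.0001, 0.2274]
orientation: [-179.9, 0.0, -90.0]
force: [1.0, 0.2, -0.2]
opening: 0.0876
```

```bash
python3 - <<'E'
from h import *
o=telemetry.get_obs(); c=ci('wrist'); im=optics.snapshot('wrist')
import pickle; pickle.dump((o,c),open('w1.pkl','wb'))
print(o['clock'],o['tool_pos'],o['orientation'],o['force'],o['joint_pos'])
cv2.imwrite('pics/w1.png',im[:,:,::-1]); cv2.imwrite('pics/w1b.png',cv2.resize(im[:240,120:440,::-1],None,fx=2.5,fy=2.5,interpolation=cv2.INTER_CUBIC))
E
```

```text
0.7333 [ 4.98538013e-01 -8.79169889e-05  2.27361450e-01] [-1.79920283e+02  4.26855805e-02 -8.99525535e+01] [ 0.9937331   0.22610352 -0.16439499] [ 2.26093032e+01  3.66285540e+00 -2.10393666e+01 -9.72964875e-03
 -6.52077851e+01 -2.25578135e+01]
```

View pics/w1b.png

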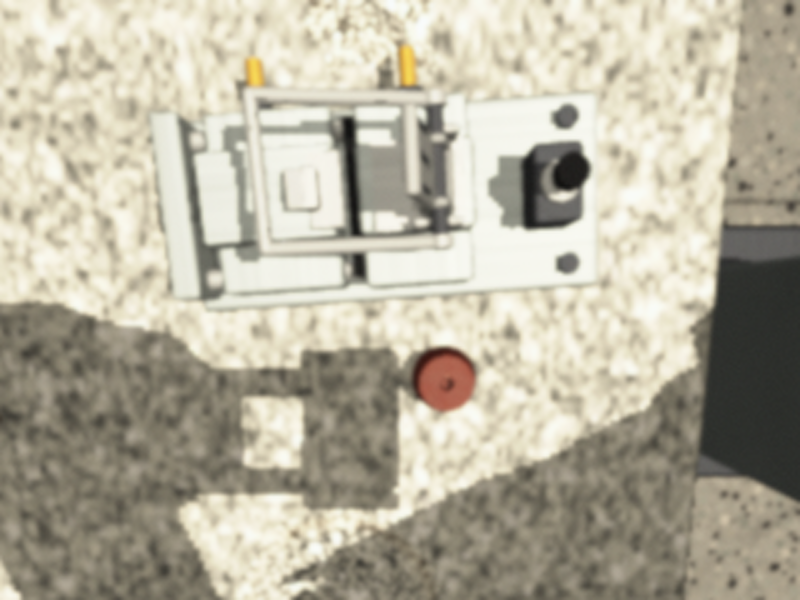

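View pics/w1.png

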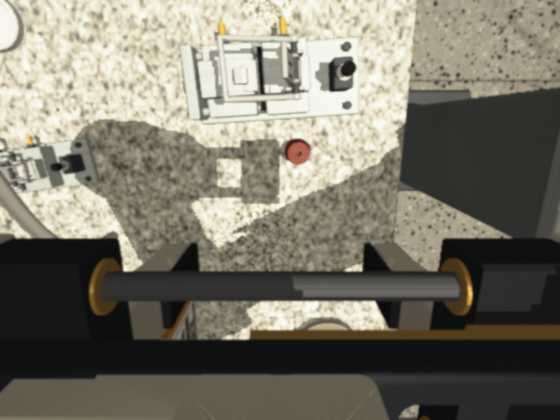

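The wrist view shows the large cell with its wire loop raised, pivot side right, stop block at (343,72), and red stopper at (298,152). The grey tube moved between views, so I'll check where it is.

```bash
python3 - <<'E'
from h import *
print(proj('scene',[[0.634,-0.03,0.22],[0.634,-0.1,0.22],[0.634,0.05,0.22],[.675,0,.227]]),proj('side',[[0.634,-0.03,0.22],[0.634,-0.1,0.22],[.675,0,.227]]))
a=optics.snapshot('scene');b=optics.snapshot('side')
cv2.imwrite('pics/scene1.png',a[:,:,::-1]);cv2.imwrite('pics/side1.png',b[:,:,::-1])
f=lambda a:cv2.resize(a[:,:,::-1],None,fx=2.8,fy=2.8,interpolation=cv2.INTER_CUBIC)
cv2.imwrite('pics/s1c.png',np.hstack([f(a[90:290,210:350]),f(b[90:290,205:345])]))
E
```

```text
[[280.71983527 169.27117654]
 [293.73313023 174.99278715]
 [266.70510628 163.11213112]
 [283.83793168 162.8251353 ]] [[278.49041626 169.01100758]
 [289.52586201 176.02130781]
 [284.43641784 162.05122859]]
```

View pics/s1c.png

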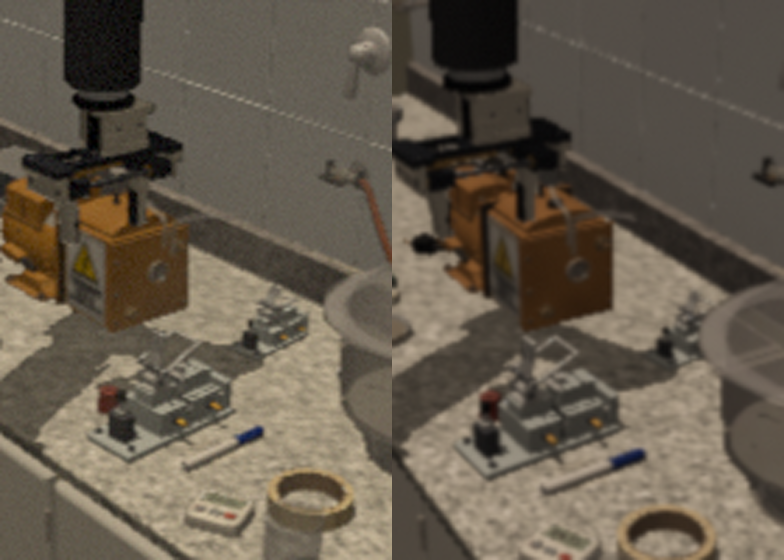

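```bash
python3 - <<'E'
from h import *
c=ci('wrist')
import pickle
c1=pickle.load(open('w1.pkl','rb'))[1]
c0=list(c1); R=c1[2]; C=-R.T@c1[3]; C0=np.array([0.673465,-0.070895,0.383774])
c0[3]=-R.T.T@C0; c0=tuple(c0)
def tri(a,b):
    o1,d1=ray('w',a,c0);o2,d2=ray('w',b,c1)
    s=np.linalg.lstsq(np.c_[d1,-d2],o2-o1,rcond=None)[0]
    p,q=o1+d1*s[0],o2+d2*s[1]; return (p+q)/2,np.linalg.norm(p-q)
# crop w1b: px=120+x/2.5,y/2.5 ; c1 crop: px=100+x/1.7, y/1.7
W=lambda x,y:(120+x/2.5,y/2.5); V=lambda x,y:(100+x/1.7,y/1.7)
print('tube',tri((368,240),(50,238)),tri((358,190),(8,188)))
for z in (.22,.24,.26): print('end',onz('w',(357,52),z,c0))
print('bar end L', tri(V(593,65),W(252,92)), 'bar end R',tri(V(588,168),W(264,247)))
print('bracket/handle', tri(V(733,75),W(405,100)),tri(V(727,150),W(415,195)))
print('stopper top',tri(V(608,260),W(448,383)))
print('buffer',tri(V(752,117),W(572,170)))
print('base corners',*[onz('w',W(*p),.01,c1).round(4) for p in [(595,93),(598,280),(205,308)]])
print('hook/squares',tri(V(0+575,130),W(300,190)))
E
```

```text
tube (array([ 0.62548374, -0.00828012,  0.21851217]), np.float64(0.00046239549713796187)) (array([ 0.63494091, -0.03825728,  0.22710281]), np.float64(0.0006189620238776504))
end [ 0.63798651 -0.10233118  0.22      ]
end [ 0.64231913 -0.09849221  0.24      ]
end [ 0.64665174 -0.09465324  0.26      ]
bar end L (array([ 0.5439636 , -0.13379   ,  0.11051271]), np.float64(0.0014476690650094765)) bar end R (array([ 0.54175279, -0.08864813,  0.11382607]), np.float64(0.00017849981917004908))
bracket/handle (array([ 0.49650901, -0.12539072,  0.13448889]), np.float64(0.0030930648718549233)) (array([ 0.4936629 , -0.09804566,  0.13578881]), np.float64(0.007221241797445201))
stopper top (array([ 0.47669096, -0.03719183,  0.02357619]), np.float64(0.0004214231764540631))
buffer (array([ 0.43492831, -0.11806095,  0.06775806]), np.float64(0.0010930541539826543))
base corners [ 0.4156 -0.1574  0.01  ] [ 0.4093 -0.0816  0.01  ] [ 0.5868 -0.0692  0.01  ]
hook/squares (array([ 0.533845 , -0.1100133,  0.0783817]), np.float64(0.0006702432176118917))
```

The target is confirmed as the large bare aluminium cell. The rough geometry is:

| Item | Estimate |
|---|---|
| Pivot | (0.4845, -0.114) |
| Cell yaw | about 4.2° |
| Lever | about 0.35 rad |
| Loop rise | about 20° |

I'll now turn the gripper across the loop, with the camera on the -x side and clear of the overhead spout, which ends near (0.64, -0.10, 0.24).

servo_tool(
  rows=[
    [[0.037,-0.015,0],[0,0,1],0],
    [[0.037,-0.015,0],[0,0,0],0],
    [[0.033,-0.015,0],[0,0,0],0],
    [[0,0,0],[0,0,1],0],
    [[0,0,0],[0,0,1],0],
    [[0,0,0],[0,0,1],0],
    [[0,0,0],[0,0,1],0],
    [[0,0,0],[0,0,1],0],
    [[0,0,0],[0,0,1],0],
    [[0,0,0],[0,0,1],0],
    [[0,0,0],[0,0,1],0],
    [[0,0,0],[0,0,1],0],
    [[0,0,0],[0,0,1],0],
    [[0,0,0],[0,0,1],0],
    [[0,0,0],[0,0,1],0],
    [[0,0,0],[0,0,1],0],
    [[0,0,0],[0,0,0.3],0],
    [[0,0,0],[0,1,0],0],
    [[0,0,0],[0,1,0],0],
    [[0,0,0],[0,0.5,0],0],
  ],
)

```text
clock: 2.55
tool_pos: [0.5389, -0.11, 0.2255]
orientation: [-180.0, -15.4, -175.8]
force: [0.6, -0.6, -0.7]
opening: 0.0874
```

```bash
cat >> h.py <<'E'
P=np.array([0.4845,-0.1143,0.075]); PSI=np.radians(4.2)
U=np.array([np.cos(PSI),np.sin(PSI),0]); V_=np.array([-np.sin(PSI),np.cos(PSI),0]); Z=np.array([0,0,1.])
def cell(p): d=np.asarray(p)-P; return np.array([d@U,d@V_,d[2]])*1e3
def w(x,y,z): return P+(U*x+V_*y+Z*z)/1e3
def st():
    o=telemetry.get_obs(); T=Ro.from_euler('xyz',o['orientation'],degrees=True).as_matrix()
    print('t',round(o['clock'],2),'tcp',o['tool_pos'].round(4),'cell',cell(o['tool_pos']).round(1),'ori',o['orientation'].round(1),'F',o['force'].round(1),'op',round(o['opening'],4))
    return o,T
E
python3 - <<'E'
from h import *
o,T=st(); print(o['joint_pos'].round(1))
tgt=np.array([0.5286,-0.1115,0.0962]); print('shift tool',(T.T@(tgt-o['tool_pos'])).round(4)); print(T.round(3))
im=optics.snapshot('wrist'); cv2.imwrite('pics/w2.png',im[:,:,::-1])
E
```

```text
t 2.55 tcp [ 0.5389 -0.11    0.2255] cell [ 54.6   0.3 150.5] ori [-180.   -15.4 -175.8] F [ 0.6 -0.6 -0.7] op 0.0874
[  8.1  18.5  -3.9  -1.  -83.  -93.7]
shift tool [-0.0243 -0.0007  0.1274]
[[-0.962 -0.073 -0.265]
 [-0.07   0.997 -0.02 ]
 [ 0.265 -0.    -0.964]]
```

View pics/w2.png

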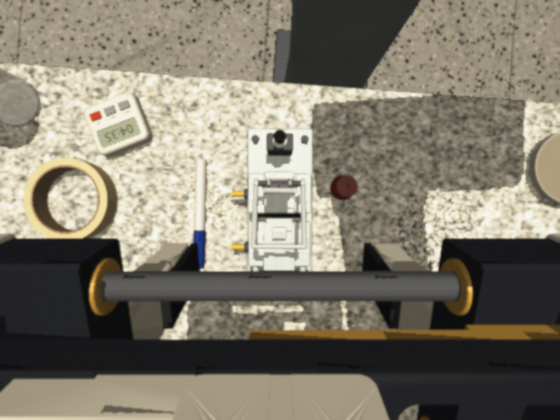

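servo_tool(
  rows=[
    [[-0.008,0,0.03],[0,0,0],0],
    [[-0.008,0,0.03],[0,0,0],0],
    [[-0.008,0,0.03],[0,0,0],0],
    [[0,-0.0007,0.02],[0,0,0],0],
    [[0,0,0.0175],[0,0,0],0],
    [[0,0,0],[0,0,0],0],
    [[0,0,0],[0,0,0],0],
  ],
)

```text
clock: 3.18
tool_pos: [0.5277, -0.1115, 0.0964]
orientation: [-180.0, -15.1, -175.8]
force: [0.4, 0.1, 0.5]
opening: 0.0874
```

```bash
python3 - <<'E'
from h import *
o,T=st()
im=optics.snapshot('wrist'); im2=optics.snapshot('side'); im3=optics.snapshot('scene')
f=lambda a,k:cv2.resize(a[:,:,::-1],None,fx=k,fy=k,interpolation=cv2.INTER_CUBIC)
cv2.imwrite('pics/w3.png',im[:,:,::-1]);cv2.imwrite('pics/s3.png',np.hstack([f(im3[130:280,210:340],3),f(im2[130:280,200:330],3)]))
E
```

```text
t 3.18 tcp [ 0.5277 -0.1115  0.0964] cell [43.3 -0.4 21.4] ori [-180.   -15.1 -175.8] F [0.4 0.1 0.5] op 0.0874
```

View pics/w3.png

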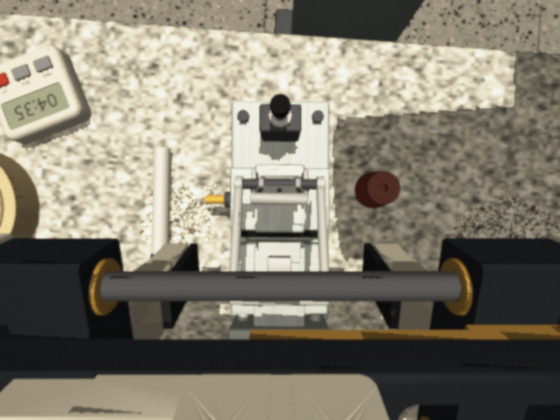

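View pics/s3.png

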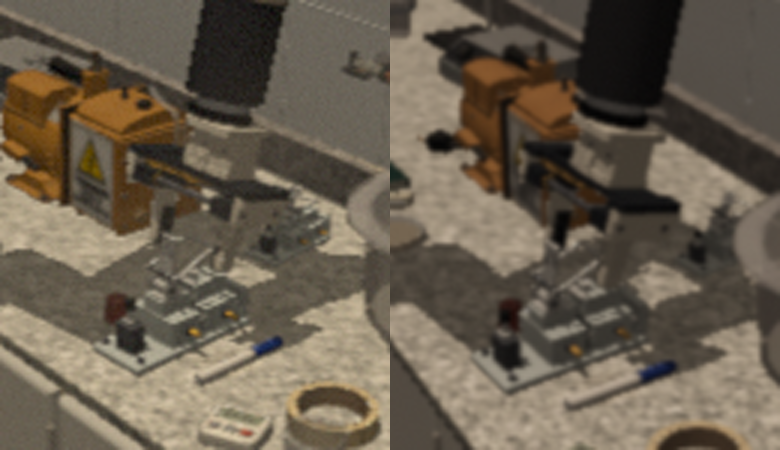

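servo_tool(
  rows=[
    [[0,0,0],[0,0,0],1],
    [[0,0,0],[0,0,0],1],
    [[0,0,0],[0,0,0],1],
    [[0,0,0],[0,0,0],1],
    [[0,0,0],[0,0,0],1],
    [[0,0,0],[0,0,0],1],
    [[0,0,0],[0,0,0],1],
    [[0,0,0],[0,0,0],1],
  ],
)

```text
clock: 4.0
tool_pos: [0.5281, -0.1118, 0.0974]
orientation: [-179.9, -15.0, -175.8]
force: [0.6, -4.7, 1.2]
opening: 0.0486
```

servo_tool(
  rows=[
    [[-0.0015,0,0.0024],[0,0,0],1],
    [[-0.0014,0,0.0024],[0,0,0],1],
    [[-0.0012,0,0.0025],[0,0,0],1],
    [[-0.0012,0,0.0026],[0,0,0],1],
    [[-0.0009,0,0.0026],[0,0,0],1],
    [[-0.0008,0,0.0027],[0,0,0],1],
    [[-0.0005,0,0.0021],[0,0,0],1],
    [[-0.0004,0,0.0021],[0,0,0],1],
    [[-0.0003,0,0.002],[0,0,0],1],
    [[-0.0002,0,0.002],[0,0,0],1],
    [[0,0,0],[0,0,0],1],
    [[0,0,0],[0,0,0],1],
  ],
)

```text
clock: 5.0
tool_pos: [0.5312, -0.1117, 0.0729]
orientation: [-179.9, -14.9, -175.8]
force: [3.5, -5.6, 2.0]
opening: 0.0487
```

```bash
cat > look.py <<'E'
from h import *
import sys
n=sys.argv[1]
o,T=st()
im=optics.snapshot('wrist'); im2=optics.snapshot('side'); im3=optics.snapshot('scene')
f=lambda a,k:cv2.resize(a[:,:,::-1],None,fx=k,fy=k,interpolation=cv2.INTER_CUBIC)
cv2.imwrite(f'pics/w{n}.png',f(im[80:330,180:380],2.4));cv2.imwrite(f'pics/s{n}.png',np.hstack([f(im3[180:270,225:305],5),f(im2[180:270,215:295],5)]))
E
python3 look.py 4
```

```text
t 5.0 tcp [ 0.5312 -0.1117  0.0729] cell [46.8 -0.8 -2.1] ori [-179.9  -14.9 -175.8] F [ 3.5 -5.6  2. ] op 0.0487
```

View pics/w4.png

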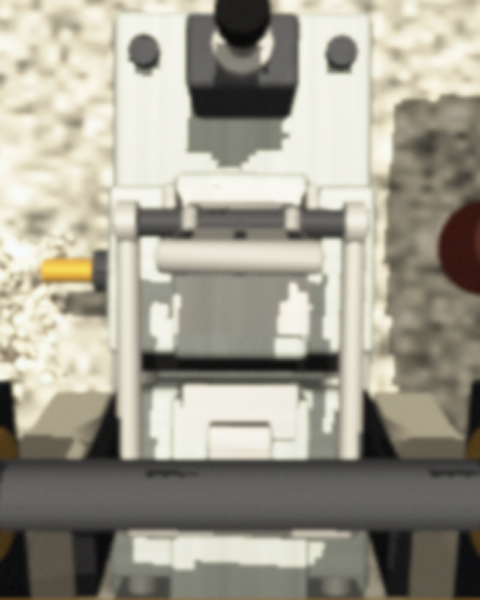

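View pics/s4.png

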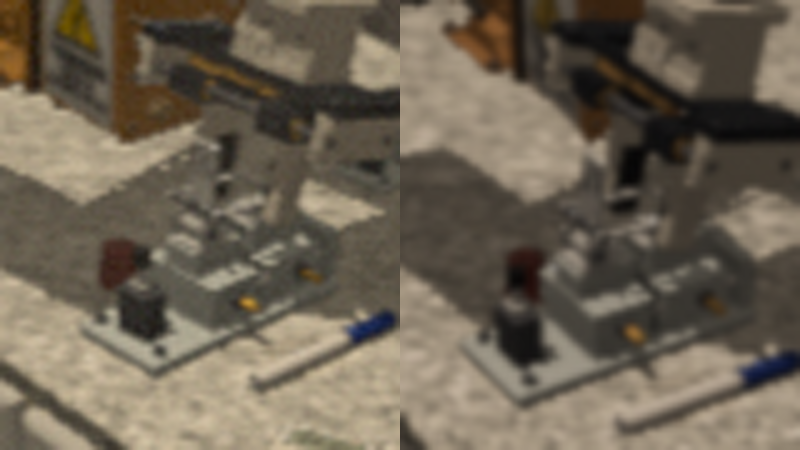

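servo_tool(
  rows=[
    [[-0.0005,0,0.0014],[0,0,0],1],
    [[-0.0005,0,0.0014],[0,0,0],1],
    [[-0.0005,0,0.0014],[0,0,0],1],
    [[-0.0004,0,0.0015],[0,0,0],1],
    [[-0.0004,0,0.0015],[0,0,0],1],
    [[0,0,0],[0,0,0],1],
    [[0,0,0],[0,0,0],1],
  ],
)

```text
clock: 5.73
tool_pos: [0.5303, -0.1117, 0.0651]
orientation: [-179.9, -15.0, -175.8]
force: [1.3, -4.3, 2.8]
opening: 0.0487
```

```bash
python3 look.py 5
```

```text
t 5.73 tcp [ 0.5303 -0.1117  0.0651] cell [45.9 -0.8 -9.9] ori [-179.9  -15.  -175.8] F [ 1.3 -4.3  2.8] op 0.0487
```

View pics/w5.png

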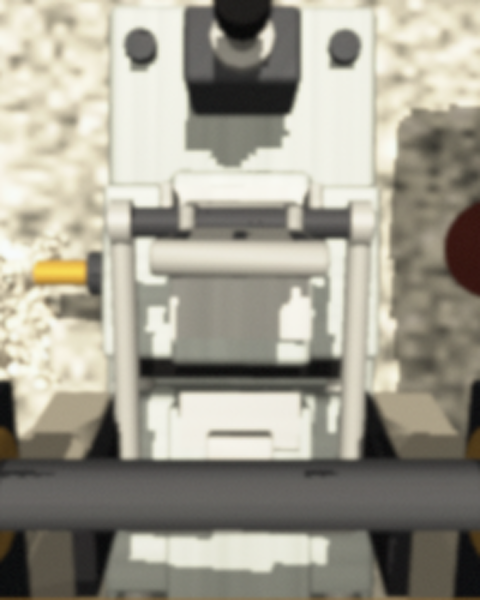

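View pics/s5.png

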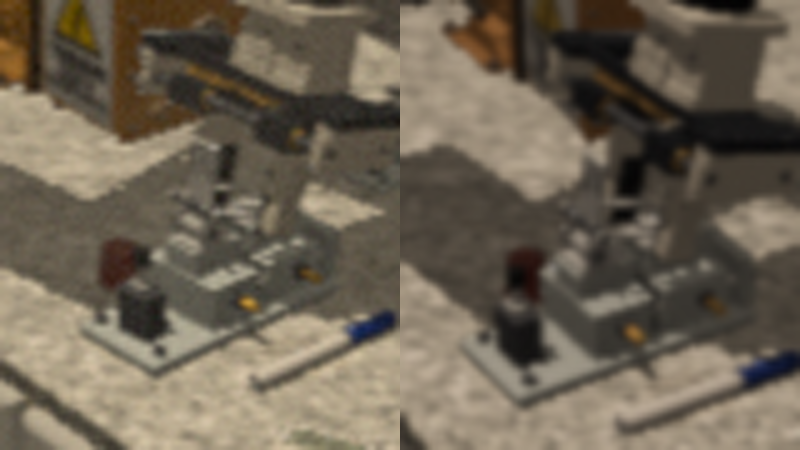

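servo_tool(
  rows=[
    [[-0.0001,0,0.0003],[0,0,0],1],
    [[-0.0001,0,0.0003],[0,0,0],1],
    [[0,0,0],[0,0,0],1],
  ],
)

```text
clock: 6.13
tool_pos: [0.5302, -0.1117, 0.0646]
orientation: [-179.9, -15.0, -175.8]
force: [1.0, -5.3, 4.5]
opening: 0.0484
```

servo_tool(
  rows=[
    [[-0.0001,0,0.0003],[0,0,0],1],
    [[-0.0001,0,0.0003],[0,0,0],1],
    [[0,0,0],[0,0,0],1],
  ],
)

```text
clock: 6.38
tool_pos: [0.5302, -0.1118, 0.064]
orientation: [-179.9, -15.0, -175.8]
force: [0.8, -5.0, 3.9]
opening: 0.0483
```

servo_tool(
  rows=[
    [[-0.0001,0,0.0003],[0,0,0],1],
    [[-0.0001,0,0.0003],[0,0,0],1],
    [[0,0,0],[0,0,0],1],
  ],
)

```text
clock: 6.63
tool_pos: [0.5301, -0.1117, 0.0633]
orientation: [-179.9, -15.0, -175.8]
force: [-0.5, -4.6, 4.3]
opening: 0.0487
```

servo_tool(
  rows=[
    [[-0.0001,0,0.0003],[0,0,0],1],
    [[-0.0001,0,0.0003],[0,0,0],1],
    [[0,0,0],[0,0,0],1],
  ],
)

```text
clock: 6.88
tool_pos: [0.53, -0.1118, 0.0627]
orientation: [-179.9, -15.1, -175.8]
force: [-0.1, -4.4, 5.8]
opening: 0.0488
```

servo_tool(
  rows=[
    [[-0.0001,0,0.0003],[0,0,0],1],
    [[-0.0001,0,0.0003],[0,0,0],1],
    [[0,0,0],[0,0,0],1],
  ],
)

```text
clock: 7.13
tool_pos: [0.5299, -0.1118, 0.0621]
orientation: [-179.9, -15.1, -175.8]
force: [-0.5, -5.0, 4.6]
opening: 0.0482
```

servo_tool(
  rows=[
    [[-0.0001,0,0.0003],[0,0,0],1],
    [[-0.0001,0,0.0003],[0,0,0],1],
    [[0,0,0],[0,0,0],1],
  ],
)

```text
clock: 7.38
tool_pos: [0.5298, -0.1118, 0.0613]
orientation: [-179.9, -15.1, -175.8]
force: [-0.8, -4.9, 5.0]
opening: 0.0487
```

```bash
python3 - <<'E'
from h import *
c=ci('wrist'); o,T=st(); im=optics.snapshot('wrist')
cv2.imwrite('pics/w6.png',cv2.resize(im[150:290,200:360,::-1],None,fx=5,fy=4.2,interpolation=cv2.INTER_CUBIC))
g=cv2.cvtColor(im,cv2.COLOR_RGB2GRAY).astype(int)
for r in range(170,272,10): print(r,g[r,214:248],'|',g[r,314:350])
E
```

```text
t 7.38 tcp [ 0.5298 -0.1118  0.0613] cell [ 45.3  -0.8 -13.7] ori [-179.9  -15.1 -175.8] F [-0.8 -4.9  5. ] op 0.0487
170 [200 201 201 202 202 201 193 182 192 221 235 239 239 239 239 240 238 230
 194 131  96  97  97  97  98  98  98  98  98  99  98  98  99  99] | [ 96  97  97  97  96  97  96  96  96  96  96  98 109 157 212 233 238 238
 238 237 237 235 224 197 180 174 189 206 212 197 158 134 129 134 134 133]
180 [203 203 200 197 195 192 186 185 195 195 168 145 139 139 140 140 139 136
 124 113 122 164 207 222 224 224 219 202 181 163 147 142 142 143] | [102 104 125 157 179 188 190 190 190 187 169 135 113 123 139 148 149 149
 150 150 151 162 183 197 188 183 207 221 209 162 123 111 108 110 115 119]
190 [151 116  96  92  91  92 104 145 197 219 209 193 194 204 211 212 207 200
 186 170 159 190 231 240 240 232 209 193 197 199 200 201 202 200] | [223 222 218 209 206 223 234 237 237 230 203 168 168 184 199 208 211 210
 204 193 184 199 223 220 204 207 226 230 224 209 179 129  97  92  92  94]
200 [164 111  70  61  60  63  85 145 207 232 231 206 192 200 207 211 208 202
 191 177 155 135 133 146 150 
[... 1529 characters left out ...]
12 174 166 184 199 207 210 208 200 185 151
  96  44  24  27  48  79 116 143 158 161 162 161 162 162 161 161 161 162]
260 [135 130 124 119 110  92  62  35  23  21  21  22  21  30  69 134 187 207
 210 206 198 182 163 141 132 142 147 150 160 196 230 239 240 238] | [137 136 138 140 143 142 137 133 149 173 193 205 209 210 205 194 171 130
  70  28  19  21  22  21  21  25  43  72 101 117 126 131 136 142 145 150]
270 [ 99  70  45  34  31  29  30  30  29  29  29  25  25  26  35  70 124 168
 183 182 175 164 149 130 118 121 127 134 157 192 214 221 221 217] | [119 118 118 120 119 118 117 121 140 159 174 182 185 180 158 117  80  50
  31  25  26  25  28  29  30  30  30  28  28  27  34  48  64  78  82  84]
```

View pics/w6.png

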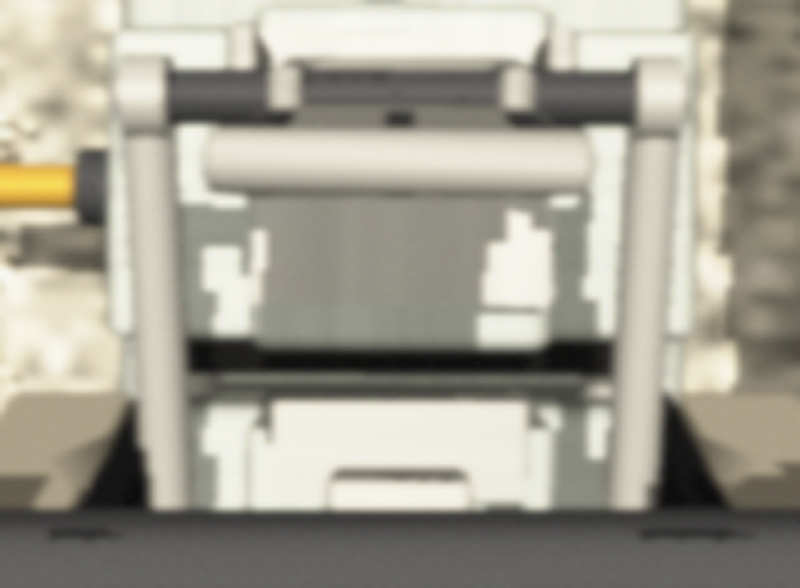

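```bash
python3 - <<'E'
from h import *
c=ci('wrist');K,D,R,t=c
def pt(row,l,r,wd=50.):
    p=cv2.undistortPoints(np.array([[[l,row]],[[r,row]]],float),K,D)[:,0]
    z=wd/1e3/(p[1,0]-p[0,0]); m=p.mean(0)
    return R.T@(np.array([m[0]*z,m[1]*z,z])-t)
A=cell(pt(200,225.7,333.4));B=cell(pt(260,228.6,331.5)); Cc=cell(pt(240,227.6,332.2))
print(A,B,Cc); d=B-A; print(np.degrees(np.arctan2(d[2],d[0])))
# pin ends approx: row 173 centre of knobs
o,d0=ray('w',(279.5,173),c)
for z in (12,14,15,16): 
    s=(P[2]+z/1e3-o[2])/d0[2]; print(z,cell(o+d0*s))
# handle tip edge row: top edge ~ row 182..195 at crop; 
for r in (181,195): 
    o,d0=ray('w',(279.5,r),c)
    for z in (55,58,60): s=(P[2]+z/1e3-o[2])/d0[2]; print('handle',r,z,cell(o+d0*s).round(1))
E
```

```text
[12.87917129 -0.83187102  9.13480118] [41.85839782 -0.59272394  2.35217351] [31.88823884 -0.6666954   4.83021885]
-13.173032353369887
12 [ 0.66516785 -0.85305496 12.        ]
14 [ 0.88485687 -0.8474433  14.        ]
15 [ 0.99470137 -0.84463748 15.        ]
16 [ 1.10454588 -0.84183165 16.        ]
handle 181 55 [ 8.  -0.7 55. ]
handle 181 58 [ 8.2 -0.7 58. ]
handle 181 60 [ 8.4 -0.7 60. ]
handle 195 55 [12.4 -0.7 55. ]
handle 195 58 [12.6 -0.7 58. ]
handle 195 60 [12.6 -0.7 60. ]
```

The slope of the wires, about -13°, says the bar is still a few mm above the ridge, and there is no contact force yet. I'll keep feeling downward.

servo_tool(
  rows=[
    [[0,0,0.0004],[0,0,0],1],
    [[0,0,0.0004],[0,0,0],1],
    [[0,0,0],[0,0,0],1],
  ],
)

```text
clock: 7.68
tool_pos: [0.5296, -0.1118, 0.0606]
orientation: [-179.9, -15.1, -175.8]
force: [-0.9, -4.8, 5.3]
opening: 0.0488
```

servo_tool(
  rows=[
    [[0,0,0.0004],[0,0,0],1],
    [[0,0,0.0004],[0,0,0],1],
    [[0,0,0],[0,0,0],1],
  ],
)

```text
clock: 7.93
tool_pos: [0.5295, -0.1118, 0.0598]
orientation: [-179.9, -15.1, -175.8]
force: [-0.6, -5.1, 5.1]
opening: 0.0489
```

```bash
python3 - <<'E'
from h import *
st(); im=optics.snapshot('wrist'); cv2.imwrite('pics/w7.png',im[:,:,::-1])
def edges(getrow):
    for r in (255,260,265):
        cols=np.arange(218,345,0.25); g=np.array([getrow(r,c) for c in cols])
        # left outer: dark finger -> wire, first crossing 120 rising after min in 222..236
        def cr(c0,c1,step):
            cc=np.arange(c0,c1,step); gg=np.interp(cc,cols,g)
            k=np.argmin(gg[:int(8/abs(step))]); 
            for i in range(k,len(cc)-1):
                if gg[i]<115<=gg[i+1]: return cc[i]
        a=cr(222,240,.25); b=cr(340,320,-.25); print(r,a,b,None if None in(a,b) else b-a,end=' ; ')
    print()
def bil(g,sx,sy,ox,oy):
    def f(r,c):
        x=(c-ox+.5)*sx-.5; y=(r-oy+.5)*sy-.5
        return cv2.getRectSubPix(g,(1,1),(float(x),float(y)))[0,0]
    return f
G=lambda n:cv2.cvtColor(cv2.imread(n),cv2.COLOR_BGR2GRAY)
edges(bil(G('pics/w3.png'),1,1,0,0))
edges(bil(G('pics/w4.png'),2.4,2.4,180,80))
edges(bil(G('pics/w5.png'),2.4,2.4,180,80))
edges(bil(G('pics/w6.png'),5,4.2,200,150))
edges(bil(G('pics/w7.png'),1,1,0,0))
E
```

```text
t 7.93 tcp [ 0.5295 -0.1118  0.0598] cell [ 45.   -0.8 -15.2] ori [-179.9  -15.1 -175.8] F [-0.6 -5.1  5.1] op 0.0489
255 None None None ; 260 None None None ; 265 None None None ; 
255 229.25 330.5 101.25 ; 260 229.5 330.0 100.5 ; 265 229.5 329.5 100.0 ; 
255 227.75 331.25 103.5 ; 260 229.0 330.75 101.75 ; 265 229.5 329.5 100.0 ; 
255 227.25 331.5 104.25 ; 260 228.5 331.25 102.75 ; 265 229.25 330.25 101.0 ; 
255 227.25 331.75 104.5 ; 260 228.5 331.5 103.0 ; 265 229.25 331.0 101.75 ;
```

View pics/w7.png

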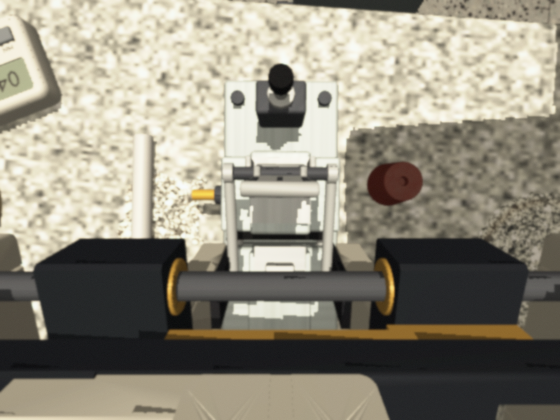

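The wire spacing shows about 2.8 mm of sliding in the grip since the z force rose to about 5 N, so the bar appears to be on the ridge. Next I'll draw gently to -x.

servo_tool(
  rows=[
    [[0,0,-0.0003],[0,0,0],1],
    [[0.0005,0,0.0001],[0,0,0],1],
    [[0.0005,0,0.0001],[0,0,0],1],
    [[0.0005,0,0.0001],[0,0,0],1],
    [[0.0005,0,0.0002],[0,0,0],1],
    [[0,0,0],[0,0,0],1],
  ],
)

```text
clock: 8.48
tool_pos: [0.5296, -0.1118, 0.0604]
orientation: [-179.9, -14.8, -175.8]
force: [3.7, -5.8, 3.6]
opening: 0.0488
```

servo_tool(
  rows=[
    [[0.0005,0,0.0001],[0,0,0],1],
    [[0.0005,0,0.0001],[0,0,0],1],
    [[0.0005,0,0.0001],[0,0,0],1],
    [[0.0005,0,0.0002],[0,0,0],1],
    [[0,0,0],[0,0,0],1],
  ],
)

```text
clock: 8.9
tool_pos: [0.5296, -0.1117, 0.0606]
orientation: [-179.9, -14.6, -175.7]
force: [8.5, -5.1, 1.0]
opening: 0.0485
```

```bash
python3 look.py 8
```

```text
t 8.9 tcp [ 0.5296 -0.1117  0.0606] cell [ 45.2  -0.8 -14.4] ori [-179.9  -14.6 -175.7] F [ 8.5 -5.1  1. ] op 0.0485
```

View pics/w8.png

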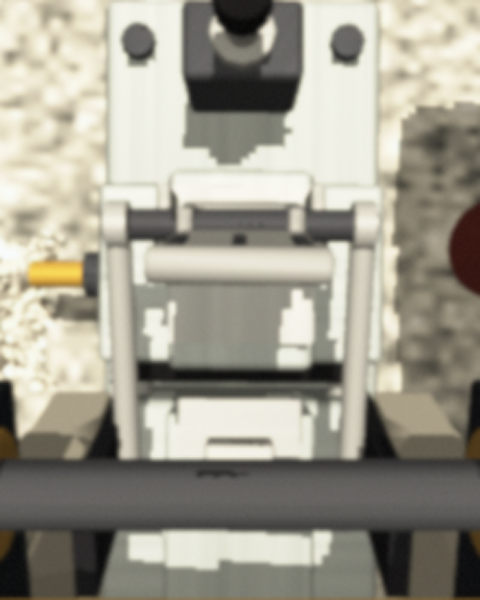

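servo_tool(
  rows=[
    [[0.0005,0,0.0001],[0,0,0],1],
    [[0.0005,0,0.0001],[0,0,0],1],
    [[0.0005,0,0.0001],[0,0,0],1],
    [[0.0005,0,0.0002],[0,0,0],1],
    [[0,0,0],[0,0,0],1],
  ],
)

```text
clock: 9.47
tool_pos: [0.5286, -0.1118, 0.0609]
orientation: [-179.9, -14.5, -175.7]
force: [10.1, -5.3, 0.6]
opening: 0.0487
```

servo_tool(
  rows=[
    [[0.0005,0,0.0001],[0,0,0],1],
    [[0.0005,0,0.0001],[0,0,0],1],
    [[0.0005,0,0.0001],[0,0,0],1],
    [[0.0005,0,0.0002],[0,0,0],1],
    [[0,0,0],[0,0,0],1],
  ],
)

```text
clock: 9.88
tool_pos: [0.5265, -0.112, 0.0609]
orientation: [-179.9, -14.5, -175.7]
force: [10.6, -5.9, 1.0]
opening: 0.0486
```

servo_tool(
  rows=[
    [[0.0005,0,0.0001],[0,0,0],1],
    [[0.0005,0,0.0001],[0,0,0],1],
    [[0.0005,0,0.0001],[0,0,0],1],
    [[0.0005,0,0.0002],[0,0,0],1],
    [[0,0,0],[0,0,0],1],
  ],
)

```text
clock: 10.3
tool_pos: [0.525, -0.112, 0.0608]
orientation: [-179.9, -14.5, -175.7]
force: [10.9, -5.1, -1.4]
opening: 0.0484
```

```bash
python3 look.py 9
```

```text
t 10.3 tcp [ 0.525  -0.112   0.0608] cell [ 40.6  -0.7 -14.2] ori [-179.9  -14.5 -175.7] F [10.9 -5.1 -1.4] op 0.0484
```

View pics/w9.png

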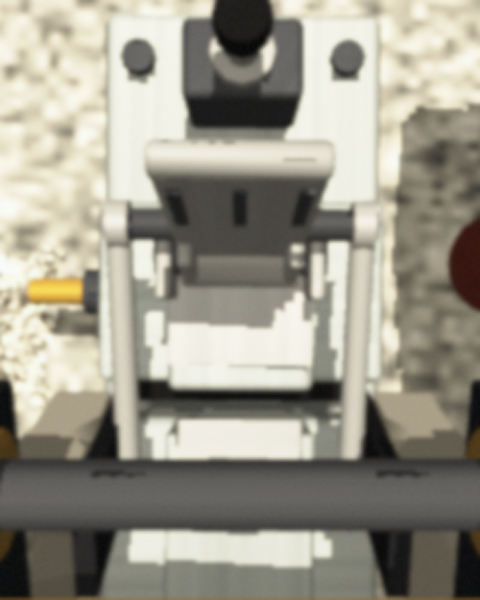

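View pics/s9.png

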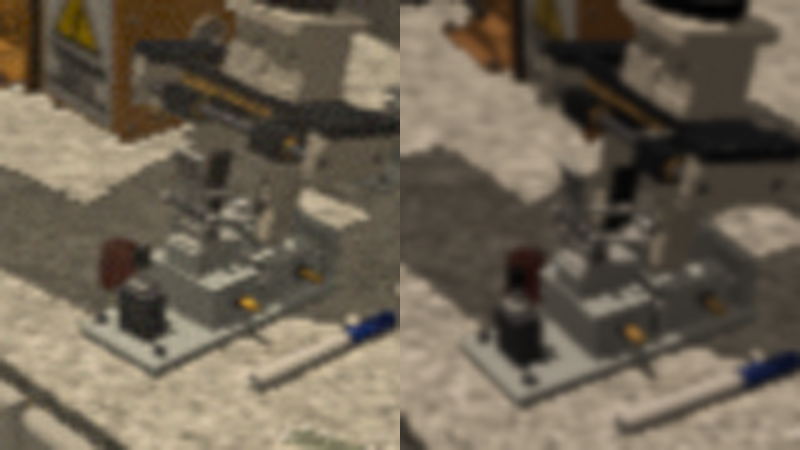

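servo_tool(
  rows=[
    [[0.0005,0,0.0002],[0,0,0],1],
    [[0.0005,0,0.0002],[0,0,0],1],
    [[0.0005,0,0.0002],[0,0,0],1],
    [[0.0005,0,0.0002],[0,0,0],1],
    [[0,0,0],[0,0,0],1],
  ],
)

```text
clock: 10.87
tool_pos: [0.5229, -0.1122, 0.0604]
orientation: [-179.9, -14.4, -175.7]
force: [12.3, -5.4, -2.0]
opening: 0.0489
```

servo_tool(
  rows=[
    [[0.0005,0,0.0002],[0,0,0],1],
    [[0.0005,0,0.0002],[0,0,0],1],
    [[0.0005,0,0.0002],[0,0,0],1],
    [[0,0,0],[0,0,0],1],
  ],
)

```text
clock: 11.2
tool_pos: [0.5217, -0.1123, 0.0603]
orientation: [-179.9, -14.4, -175.7]
force: [12.4, -5.7, -1.3]
opening: 0.0492
```

servo_tool(
  rows=[
    [[0.0005,0,0.0002],[0,0,0],1],
    [[0.0005,0,0.0002],[0,0,0],1],
    [[0.0005,0,0.0002],[0,0,0],1],
    [[0,0,0],[0,0,0],1],
  ],
)

```text
clock: 11.53
tool_pos: [0.5209, -0.1123, 0.0601]
orientation: [-179.9, -14.3, -175.7]
force: [13.6, -6.0, -3.1]
opening: 0.0488
```

```bash
python3 look.py 10
```

```text
t 11.53 tcp [ 0.5209 -0.1123  0.0601] cell [ 36.4  -0.7 -14.9] ori [-179.9  -14.3 -175.7] F [13.6 -6.  -3.1] op 0.0488
```

View pics/w10.png

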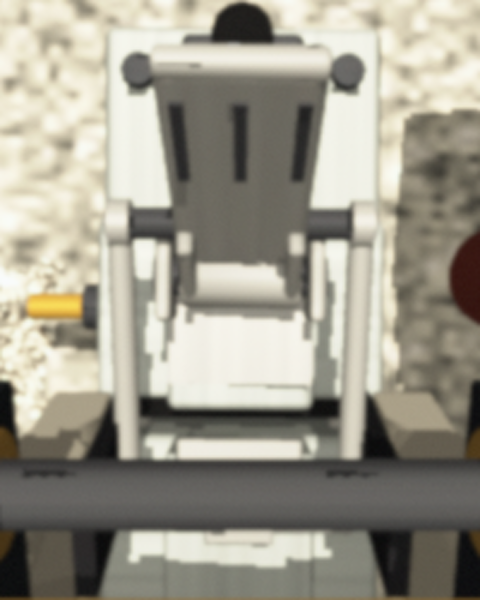

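```bash
python3 - <<'E'
from h import *
c=ci('wrist')
pr=lambda x,y,z: (((proj('w',[w(x,y,z)],c)[0]-[180,80])+.5)*2.4).round(0)
print('lip tip',pr(54.5,0,3),pr(54.5,7,3),pr(54.5,-7,3),'bar seated',pr(51,0,-4),'bar on lip',pr(51,0,5.5),'bar beyond',pr(57,0,-4),pr(60,0,-4))
for a in range(110,150,5):
    r=np.radians(a); print(a,'tip',pr(61*np.cos(r),0,61*np.sin(r)),'pin',pr(16*np.cos(r+.166),0,16*np.sin(r+.166)))
E
```

```text
lip tip [244. 543.] [278. 543.] [209. 543.] bar seated [244. 516.] bar on lip [244. 530.] bar beyond [243. 544.] [243. 559.]
110 tip [245.  93.] pin [244. 226.]
115 tip [245.  59.] pin [244. 220.]
120 tip [245.  29.] pin [244. 215.]
125 tip [245.   3.] pin [244. 210.]
130 tip [245. -18.] pin [244. 205.]
135 tip [245. -35.] pin [244. 202.]
140 tip [245. -47.] pin [244. 198.]
145 tip [245. -56.] pin [244. 196.]
```

The picture shows the handle at about 115°. The hook's lip tip shows uncovered at crop (237,538), with no wire on top of it. The draw force is rising, so the bar is seated under the lip. I'll relax the pull, then open.

servo_tool(
  rows=[
    [[-0.001,0,-0.0002],[0,0,0],1],
    [[-0.001,0,-0.0002],[0,0,0],1],
    [[-0.001,0,-0.0002],[0,0,0],1],
    [[-0.001,0,-0.0002],[0,0,0],1],
    [[-0.0005,0,0],[0,0,0],1],
    [[0,0,0],[0,0,0],1],
  ],
)

```text
clock: 12.18
tool_pos: [0.5208, -0.1124, 0.0593]
orientation: [-179.9, -14.8, -175.8]
force: [4.2, -6.1, 2.5]
opening: 0.0488
```

servo_tool(
  rows=[
    [[-0.001,0,-0.0003],[0,0,0],1],
    [[-0.0008,0,-0.0003],[0,0,0],1],
    [[0,0,0],[0,0,0],0.8],
    [[0,0,0],[0,0,0],0.6],
    [[0,0,0],[0,0,0],0.4],
    [[0,0,0],[0,0,0],0.2],
    [[0,0,0],[0,0,0],0.2],
    [[0,0,0],[0,0,0],0.2],
  ],
)

```text
clock: 12.85
tool_pos: [0.5208, -0.1113, 0.0588]
orientation: [180.0, -15.0, -175.8]
force: [0.5, -0.2, -0.5]
opening: 0.0666
```

```bash
python3 look.py 11; python3 - <<'E'
from h import *
o,T=st()
for n,p in (('up',(55,0,60)),('start',(-2,0,48))):
    print(n,(T.T@(w(*p)-o['tool_pos'])).round(4))
E
```

```text
t 12.85 tcp [ 0.5208 -0.1113  0.0588] cell [ 36.4   0.3 -16.2] ori [ 180.   -15.  -175.8] F [ 0.5 -0.2 -0.5] op 0.0666
t 13.0 tcp [ 0.5209 -0.1114  0.059 ] cell [ 36.5   0.2 -16. ] ori [ 180.   -15.  -175.8] F [-1.  -0.2  0.1] op 0.0693
up [ 0.0018 -0.0002 -0.0782]
start [ 0.0537 -0.0002 -0.0519]
```

View pics/w11.png

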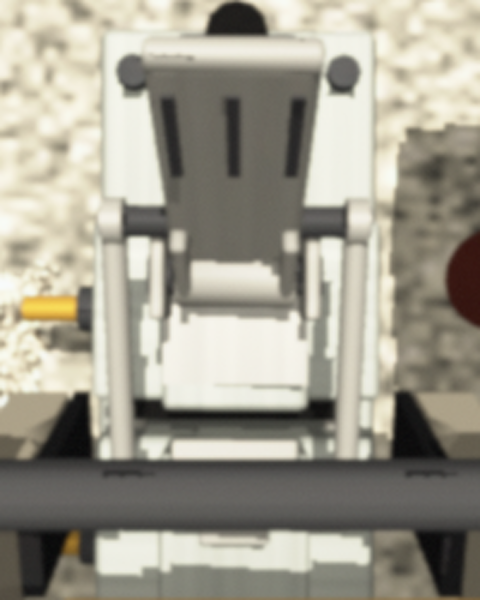

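servo_tool(
  rows=[
    [[0,0,-0.02],[0,0,0],0.2],
    [[0,0,-0.03],[0,0,0],0.2],
    [[0,0,-0.028],[0,0,0],0.2],
    [[0,0,-0.01],[0,-1,0],0.5],
    [[0,0,0],[0,-1,0],1],
    [[0,0,0],[0,-0.5,0],1],
    [[-0.01,0,0],[0,0,0],1],
    [[-0.01,0,0],[0,0,0],1],
    [[0,0,0],[0,0,0],1],
    [[0,0,0],[0,0,0],1],
  ],
)

```text
clock: 13.83
tool_pos: [0.5645, -0.1084, 0.1436]
orientation: [-180.0, -0.1, -175.8]
force: [0.3, 0.8, -0.3]
opening: 0.0292
```

```bash
python3 - <<'E'
from h import *
c=ci('wrist'); o,T=st(); im=optics.snapshot('wrist'); im2=optics.snapshot('side');im3=optics.snapshot('scene')
import pickle; pickle.dump(c,open('w12.pkl','wb'))
f=lambda a,k:cv2.resize(a[:,:,::-1],None,fx=k,fy=k,interpolation=cv2.INTER_CUBIC)
cv2.imwrite('pics/w12f.png',im[:,:,::-1]); cv2.imwrite('pics/w12.png',f(im[120:280,200:360],3.75))
cv2.imwrite('pics/s12.png',np.hstack([f(im3[180:270,225:305],5),f(im2[180:270,215:295],5)]))
E
```

```text
t 13.83 tcp [ 0.5645 -0.1084  0.1436] cell [80.2  0.1 68.6] ori [-1.800e+02 -1.000e-01 -1.758e+02] F [ 0.3  0.8 -0.3] op 0.0292
```

View pics/w12.png

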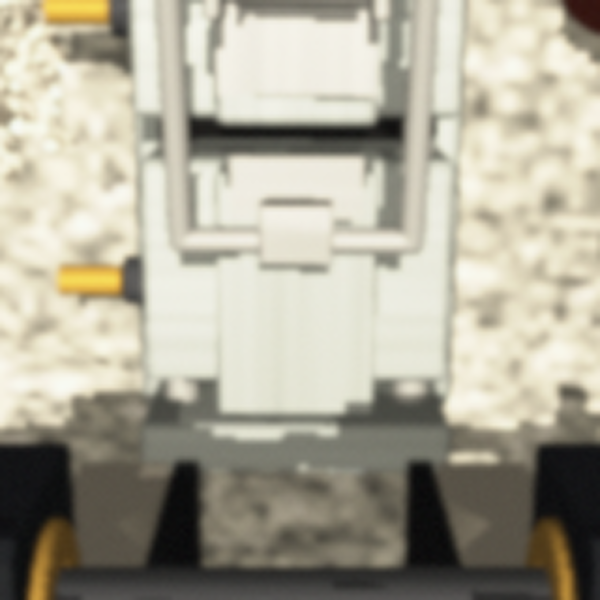

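View pics/s12.png

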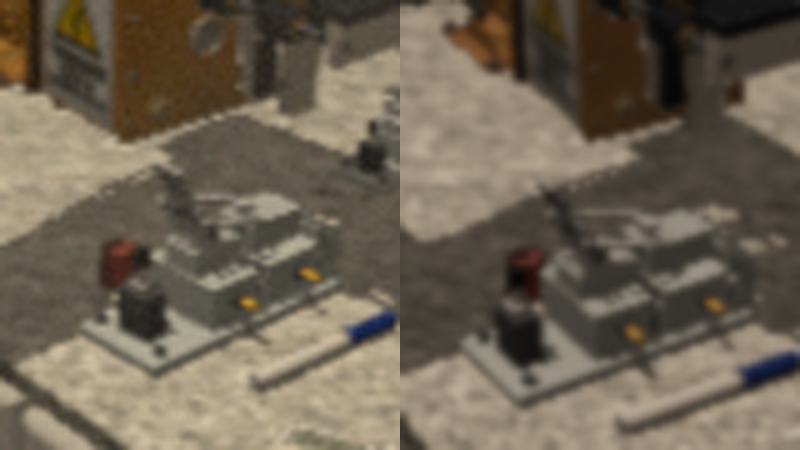

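The loop bar passes under the hook lip: the lip at crop (297,235) covers the bar, which shows on both sides at row 240. Next I'll place the closed fingers on the +x side of the handle.

servo_tool(
  rows=[
    [[0,0,0],[0,1,0],1],
    [[0,0,0],[0,1,0],1],
    [[0.0185,0,0.01],[0,0.5,0],1],
    [[0.0185,0,0.01],[0,0,0],1],
    [[0.0185,0,0.01],[0,0,0],1],
    [[0.0185,0,0.01],[0,0,0],1],
    [[0,0,0],[0,0,0],1],
    [[0,0,0],[0,0,0],1],
  ],
)

```text
clock: 14.65
tool_pos: [0.4815, -0.1147, 0.1235]
orientation: [-180.0, -15.1, -175.8]
force: [0.3, -0.2, 0.4]
opening: 0.0006
```

```bash
python3 - <<'E'
from h import *
c=ci('wrist'); o,T=st(); im=optics.snapshot('wrist'); cv2.imwrite('pics/w13.png',im[:,:,::-1])
E
```

```text
t 14.65 tcp [ 0.4815 -0.1147  0.1235] cell [-3.  -0.1 48.5] ori [-180.   -15.1 -175.8] F [ 0.3 -0.2  0.4] op 0.0006
```

View pics/w13.png

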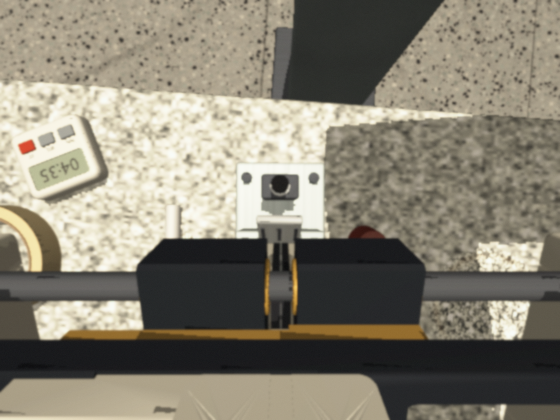

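servo_tool(
  rows=[
    [[0.0028,0,0.0032],[0,0,0],1],
    [[0.0028,0,0.0033],[0,0,0],1],
    [[0.0027,0,0.002],[0,0,0],1],
    [[0.0027,0,0.002],[0,0,0],1],
    [[0.0027,0,0.0021],[0,0,0],1],
    [[0.0027,0,0.0021],[0,0,0],1],
    [[0,0,0],[0,0,0],1],
  ],
)

```text
clock: 15.28
tool_pos: [0.4636, -0.1158, 0.1137]
orientation: [-180.0, -14.8, -175.8]
force: [4.1, 0.5, -0.3]
opening: 0.0004
```

```bash
python3 - <<'E'
from h import *
c=ci('wrist'); o,T=st(); im=optics.snapshot('wrist'); cv2.imwrite('pics/w14.png',cv2.resize(im[120:290,200:360,::-1],None,fx=3.5,fy=3.5,interpolation=cv2.INTER_CUBIC))
E
```

```text
t 15.28 tcp [ 0.4636 -0.1158  0.1137] cell [-21.    0.   38.7] ori [-180.   -14.8 -175.8] F [ 4.1  0.5 -0.3] op 0.0004
```

View pics/w14.png

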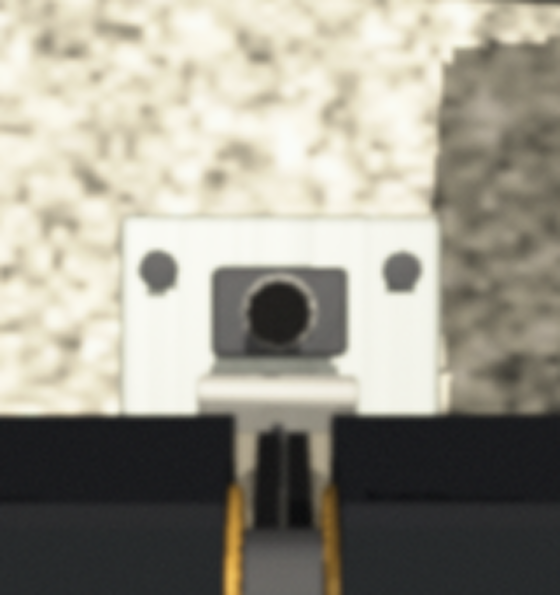

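servo_tool(
  rows=[
    [[0.0024,0,0.0027],[0,0,0],1],
    [[0.0024,0,0.0027],[0,0,0],1],
    [[0.0024,0,0.0027],[0,0,0],1],
    [[0.0024,0,0.0027],[0,0,0],1],
    [[0.0033,0,0.002],[0,0,0],1],
    [[0.0033,0,0.002],[0,0,0],1],
    [[0.0033,0,0.002],[0,0,0],1],
    [[0,0,0],[0,0,0],1],
  ],
)

```text
clock: 16.0
tool_pos: [0.4383, -0.1178, 0.1023]
orientation: [180.0, -15.1, -175.8]
force: [1.7, -0.4, 1.0]
opening: 0.0003
```

```bash
python3 - <<'E'
from h import *
c=ci('wrist'); o,T=st(); im=optics.snapshot('wrist'); cv2.imwrite('pics/w15.png',cv2.resize(im[120:290,200:360,::-1],None,fx=3.5,fy=3.5,interpolation=cv2.INTER_CUBIC))
E
```

```text
t 16.0 tcp [ 0.4383 -0.1178  0.1023] cell [-46.3  -0.1  27.3] ori [ 180.   -15.1 -175.8] F [ 1.7 -0.4  1. ] op 0.0003
```

View pics/w15.png

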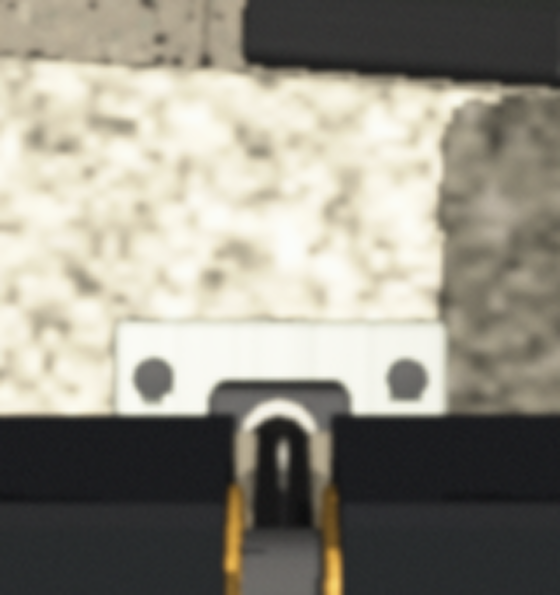

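servo_tool(
  rows=[
    [[0.0018,0,0.0024],[0,0,0],1],
    [[0.0018,0,0.0024],[0,0,0],1],
    [[0.0018,0,0.0025],[0,0,0],1],
    [[0.0018,0,0.0025],[0,0,0],1],
    [[0.0017,0,0.0025],[0,0,0],1],
    [[0,0,0],[0,0,0],1],
  ],
)

```text
clock: 16.55
tool_pos: [0.4267, -0.1186, 0.0923]
orientation: [180.0, -15.1, -175.8]
force: [0.4, 0.3, -0.3]
opening: 0.0005
```

```bash
python3 look.py 16
```

```text
t 16.55 tcp [ 0.4267 -0.1186  0.0923] cell [-57.9  -0.   17.3] ori [ 180.   -15.1 -175.8] F [ 0.4  0.3 -0.3] op 0.0005
```

View pics/s16.png

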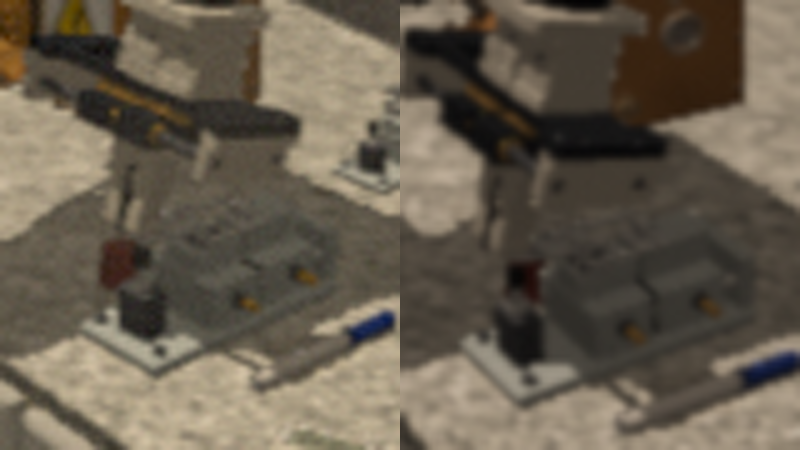

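View pics/w16.png

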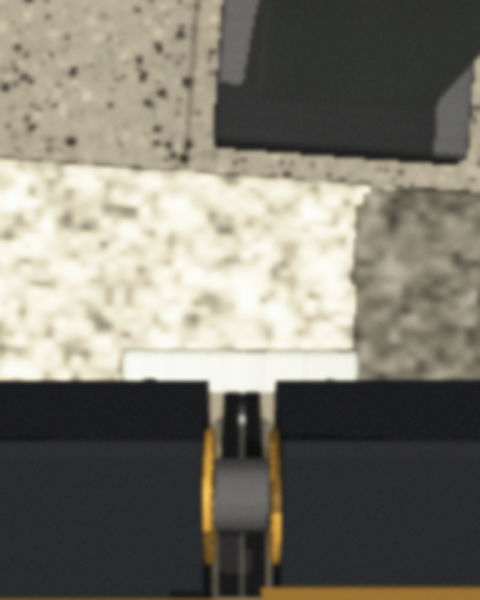

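```bash
python3 - <<'E'
from h import *
for n in ('scene','side'):
    c=ci(n)
    off,sx=((180,225) if n=='scene' else (180,215)),5
    pr=lambda p: ((proj(n,[p],c)[0]-[off[1],off[0]])*5 + ([0,0] if n=='scene' else [400,0])).round(0)
    print(n,'pivot',pr(P))
    for a in (115,130,145,155,165,180): r=np.radians(a); print(a,pr(w(61*np.cos(r),0,61*np.sin(r))))
    print('buffer',pr(w(-50,0,-3)))
E
```

```text
scene pivot [188. 225.]
115 [161. 164.]
130 [146. 181.]
145 [134. 202.]
155 [128. 216.]
165 [124. 231.]
180 [122. 253.]
buffer [134. 252.]
side pivot [580. 246.]
115 [541. 180.]
130 [523. 198.]
145 [508. 220.]
155 [502. 235.]
165 [497. 251.]
180 [495. 274.]
buffer [511. 273.]
```

```bash
python3 - <<'E'
from h import *
im2=optics.snapshot('side');im3=optics.snapshot('scene')
f=lambda a,k:cv2.resize(cv2.convertScaleAbs(a[:,:,::-1],alpha=2.2,beta=0),None,fx=k,fy=k,interpolation=cv2.INTER_CUBIC)
cv2.imwrite('pics/z17.png',np.hstack([f(im3[205:255,238:278],10),f(im2[205:255,228:268],10)]))
for n,(r0,c0,ad) in {'scene':(205,238,0),'side':(205,228,400)}.items():
    c=ci(n); o=telemetry.get_obs(); print(n,(proj(n,[o['tool_pos'],P,w(0,10,0),w(-50,0,-3)],c)-[c0,r0])*10+[ad,0])
E
```

```text
scene [[121.64112464 206.82034968]
 [246.49715118 200.23899489]
 [226.70817261 190.22363995]
 [138.30288938 253.7551875 ]]
side [[467.65681861 246.03606757]
 [630.88485251 241.84938927]
 [614.71648269 228.78711643]
 [492.66838371 296.22355856]]
```

View pics/z17.png

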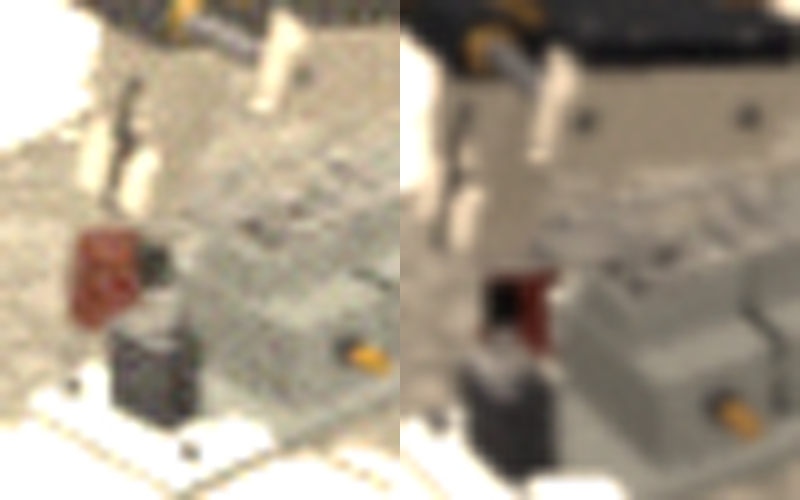

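No force here, so the handle has either just been passed or is level with the fingers. I'll descend in small steps and feel for it.

servo_tool(
  rows=[
    [[-0.0003,0,0.001],[0,0,0],1],
    [[-0.0003,0,0.001],[0,0,0],1],
    [[-0.0003,0,0.001],[0,0,0],1],
    [[0,0,0],[0,0,0],1],
  ],
)

```text
clock: 17.13
tool_pos: [0.4275, -0.1186, 0.0895]
orientation: [-180.0, -15.0, -175.8]
force: [-1.0, -0.2, 0.8]
opening: 0.0003
```

servo_tool(
  rows=[
    [[-0.0003,0,0.001],[0,0,0],1],
    [[-0.0003,0,0.001],[0,0,0],1],
    [[-0.0003,0,0.001],[0,0,0],1],
    [[0,0,0],[0,0,0],1],
  ],
)

```text
clock: 17.47
tool_pos: [0.4277, -0.1185, 0.0863]
orientation: [180.0, -15.0, -175.8]
force: [-0.2, 0.7, 1.5]
opening: 0.0003
```

servo_tool(
  rows=[
    [[-0.0001,0,0.0004],[0,0,0],1],
    [[-0.0001,0,0.0004],[0,0,0],1],
    [[-0.0001,0,0.0004],[0,0,0],1],
    [[0,0,0],[0,0,0],1],
  ],
)

```text
clock: 17.8
tool_pos: [0.4278, -0.1185, 0.0852]
orientation: [180.0, -15.0, -175.8]
force: [-0.9, -0.2, 1.4]
opening: 0.0006
```

servo_tool(
  rows=[
    [[-0.0001,0,0.0004],[0,0,0],1],
    [[-0.0001,0,0.0004],[0,0,0],1],
    [[-0.0001,0,0.0004],[0,0,0],1],
    [[0,0,0],[0,0,0],1],
  ],
)

```text
clock: 18.13
tool_pos: [0.4279, -0.1185, 0.084]
orientation: [180.0, -15.0, -175.8]
force: [-1.2, 0.0, 1.3]
opening: 0.0002
```

servo_tool(
  rows=[
    [[-0.0001,0,0.0004],[0,0,0],1],
    [[-0.0001,0,0.0004],[0,0,0],1],
    [[-0.0001,0,0.0004],[0,0,0],1],
    [[0,0,0],[0,0,0],1],
  ],
)

```text
clock: 18.47
tool_pos: [0.4278, -0.1185, 0.0828]
orientation: [180.0, -15.0, -175.8]
force: [-0.9, -0.5, 1.2]
opening: 0.0004
```

servo_tool(
  rows=[
    [[-0.0001,0,0.0005],[0,0,0],1],
    [[-0.0001,0,0.0005],[0,0,0],1],
    [[-0.0001,0,0.0005],[0,0,0],1],
    [[0,0,0],[0,0,0],1],
  ],
)

```text
clock: 18.8
tool_pos: [0.4278, -0.1185, 0.0812]
orientation: [180.0, -15.0, -175.8]
force: [-0.7, 0.1, 2.2]
opening: 0.0006
```

servo_tool(
  rows=[
    [[-0.0001,0,0.0005],[0,0,0],1],
    [[-0.0001,0,0.0005],[0,0,0],1],
    [[-0.0001,0,0.0005],[0,0,0],1],
    [[0,0,0],[0,0,0],1],
  ],
)

```text
clock: 19.13
tool_pos: [0.4277, -0.1186, 0.08]
orientation: [-180.0, -15.0, -175.8]
force: [-1.5, 0.5, 4.5]
opening: 0.0006
```

servo_tool(
  rows=[
    [[-0.0001,0,0.0005],[0,0,0],1],
    [[-0.0001,0,0.0005],[0,0,0],1],
    [[-0.0001,0,0.0005],[0,0,0],1],
    [[0,0,0],[0,0,0],1],
  ],
)

```text
clock: 19.47
tool_pos: [0.4277, -0.1187, 0.0791]
orientation: [-180.0, -15.0, -175.8]
force: [-3.5, 1.8, 12.4]
opening: 0.0007
```

Contact with the buffer is clear: Fz rises from 4.5 to 12.4 N. I'll ease off slightly toward 10 N and hold.

servo_tool(
  rows=[
    [[0,0,-0.0003],[0,0,0],1],
    [[0,0,0],[0,0,0],1],
    [[0,0,0],[0,0,0],1],
  ],
)

```text
clock: 19.72
tool_pos: [0.4277, -0.1186, 0.0792]
orientation: [-180.0, -15.0, -175.8]
force: [-3.2, 1.3, 10.9]
opening: 0.0
```

servo_tool(
  rows=[
    [[0,0,-0.0001],[0,0,0],1],
    [[0,0,0],[0,0,0],1],
    [[0,0,0],[0,0,0],1],
    [[0,0,0],[0,0,0],1],
  ],
)

```text
clock: 20.05
tool_pos: [0.4277, -0.1186, 0.0793]
orientation: [-180.0, -15.0, -175.8]
force: [-3.1, 0.2, 10.1]
opening: 0.0005
```

servo_tool(
  rows=[
    [[0,0,0],[0,0,0],1],
    [[0,0,0],[0,0,0],1],
    [[0,0,0],[0,0,0],1],
  ],
)

```text
clock: 20.3
tool_pos: [0.4277, -0.1186, 0.0793]
orientation: [-180.0, -15.0, -175.8]
force: [-2.2, 0.1, 9.5]
opening: 0.0007
```

servo_tool(
  rows=[
    [[0,0,-0.001],[0,0,0],1],
    [[0,0,-0.004],[0,0,0],1],
    [[0,0,-0.02],[0,0,0],1],
    [[0,0,-0.03],[0,0,0],1],
    [[-0.03,0,-0.03],[0,-0.5,0],1],
    [[-0.035,0,-0.01],[0,-1,0],1],
    [[-0.035,0,0],[0,-1,0],1],
    [[-0.02,0,0],[0,0,0],1],
    [[0,0,0],[0,0,0],1],
    [[0,0,0],[0,0,0],1],
  ],
)

```text
clock: 21.13
tool_pos: [0.5693, -0.108, 0.1513]
orientation: [180.0, 0.0, -175.8]
force: [-0.5, -0.1, -0.3]
opening: 0.0003
```

```bash
python3 - <<'E'
from h import *
c=ci('wrist'); o,T=st(); im=optics.snapshot('wrist'); im2=optics.snapshot('side');im3=optics.snapshot('scene')
f=lambda a,k,al=1.:cv2.resize(cv2.convertScaleAbs(a[:,:,::-1],alpha=al,beta=0),None,fx=k,fy=k,interpolation=cv2.INTER_CUBIC)
cv2.imwrite('pics/w18.png',f(im[40:280,180:380],2.4)); cv2.imwrite('pics/w18f.png',im[:,:,::-1])
cv2.imwrite('pics/s18.png',np.hstack([f(im3[190:260,235:305],5.6,1.6),f(im2[190:260,225:295],5.6,1.6)]))
pr=lambda x,y,z: (((proj('w',[w(x,y,z)],c)[0]-[180,40])+.5)*2.4).round(0)
for a in (166,172,178,184): r=np.radians(a); print(a,pr(61*np.cos(r),0,61*np.sin(r)),pr(16*np.cos(r+.166),0,16*np.sin(r+.166)))
E
```

```text
t 21.13 tcp [ 0.5693 -0.108   0.1513] cell [85.   0.  76.3] ori [ 180.     0.  -175.8] F [-0.5 -0.1 -0.3] op 0.0003
166 [240. -99.] [240.  93.]
172 [240. -95.] [240.  93.]
178 [240. -89.] [240.  95.]
184 [240. -80.] [240.  97.]
```

View pics/w18.png

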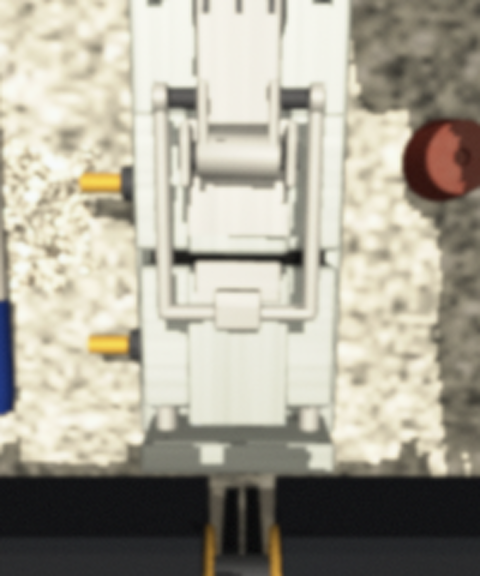

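View pics/s18.png

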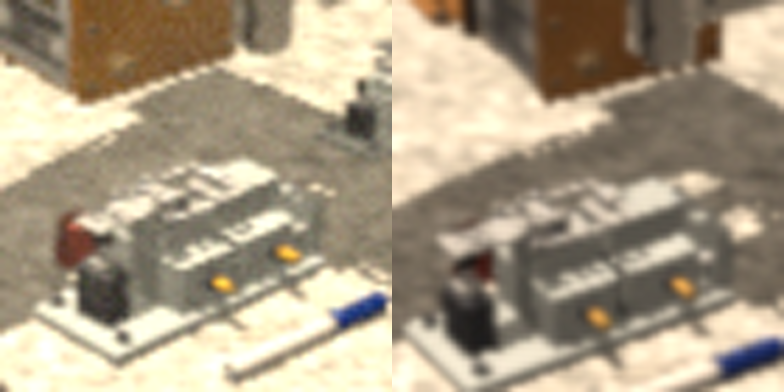

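View pics/w18f.png

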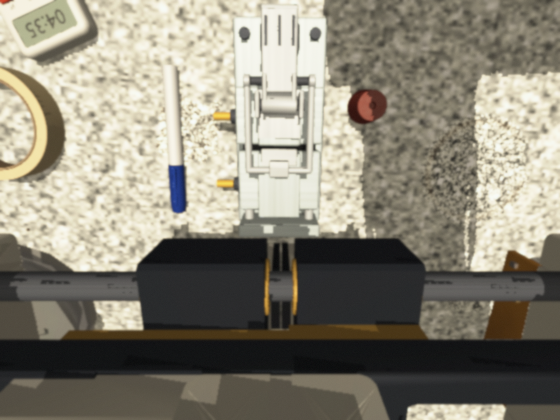

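```bash
python3 - <<'E'
from h import *
import pickle
c2=ci('wrist'); c1=pickle.load(open('w12.pkl','rb'))
for n,c in (('pics/w12f.png',c1),('pics/w18f.png',c2)):
    g=cv2.cvtColor(cv2.imread(n),cv2.COLOR_BGR2GRAY).astype(float)
    r0=int(proj('w',[w(33,0,-30)],c)[0,1])
    for col in (243,318):
        print(n,col,[(r,int(g[r,col-1:col+2].mean())) for r in range(r0-10,r0+12)])
    # yellow pin near sliding half & fixed half, z~? separation
    hsv=cv2.cvtColor(cv2.imread(n),cv2.COLOR_BGR2HSV); m=cv2.inRange(hsv,(15,150,120),(35,255,255)); m[:, :200]=0;m[:,250:]=0;m[240:]=0
    k,_,s,ce=cv2.connectedComponentsWithStats(m)
    for i in range(1,k):
        if s[i,4]>15: p=onz('w',ce[i],0.03,c); print('pin',ce[i].round(1),s[i,4],cell(p).round(1))
E
```

```text
pics/w12f.png 243 [(144, 203), (145, 204), (146, 202), (147, 203), (148, 204), (149, 196), (150, 182), (151, 165), (152, 152), (153, 147), (154, 145), (155, 143), (156, 145), (157, 155), (158, 163), (159, 159), (160, 150), (161, 155), (162, 175), (163, 194), (164, 209), (165, 218)]
pics/w12f.png 318 [(144, 234), (145, 235), (146, 234), (147, 233), (148, 228), (149, 215), (150, 188), (151, 192), (152, 220), (153, 230), (154, 232), (155, 233), (156, 234), (157, 235), (158, 232), (159, 223), (160, 203), (161, 176), (162, 172), (163, 198), (164, 217), (165, 226)]
pin [220.3 122. ] 107 [  7.8 -48.8 -45. ]
pin [224.1 194.3] 93 [ 68.5 -48.5 -45. ]
pics/w18f.png 243 [(139, 234), (140, 233), (141, 228), (142, 211), (143, 174), (144, 132), (145, 109), (146, 102), (147, 98), (148, 93), (149, 102), (150, 143), (151, 193), (152, 221), (153, 232), (154, 235), (155, 236), (156, 236), (157, 236), (158, 237), (159, 236), (160, 236)]
pics/w18f.png 318 [(139, 234), (140, 233), (141, 229), (142, 215), (143, 192), (144, 199), (145, 225), (146, 234), (147, 236), (148, 233), (149, 223), (150, 204), (151, 194), (152, 204), (153, 214), (154, 220), (155, 221), (156, 221), (157, 219), (158, 218), (159, 218), (160, 220)]
pin [221.6 115.5] 93 [  6.4 -48.9 -45. ]
pin [225.2 183.1] 96 [ 63.9 -48.5 -45. ]
```

The handle lies level over the buffer. The loop bar shows on both sides of the hook lip, at (250–315, 170). The yellow pins on the two halves have come 3.2 mm closer, so the draw is in range. The gripper is clear, so I'm handing in.

```bash
python3 - <<'E'
from h import *
st(); print(ctrl.close_job())
E
```

```text
t 21.28 tcp [ 0.5683 -0.1082  0.1512] cell [84.  -0.  76.2] ori [ 180.    -0.  -175.8] F [-0.1 -0.9  0.3] op 0.0007
the job is handed in; nothing more can be done
None
```

The draw latch on the large aluminium cell is closed. I drew the loop's bar under the hook lip, turned the lever past centre onto the rubber buffer, and handed in at 21.3 s.

**Pressing force:** The upward force rose to 12.4 N when I first met the buffer. I eased back and held 9.5–10.1 N before lifting off. There was also 2–3 N of sideways force along x.

**Last checks:**
- The final pictures show the bar under the lip and the handle level over the buffer, at about 2.09 rad, past dead centre at 1.86.
- The sliding half was drawn about 3.2 mm, from picture measurements and inside the 2.5–4.5 mm range. The nominal latch geometry suggested nearer 4.8 mm, so those two disagree.
- The stopper, marker, tape and timer show no sign of having been moved. I did not check the other bystanders closely.
- The gripper was clear of everything, with about 0 N on the tool.

**Surprises on the way:**
- While I lowered the loop, the wires slid a few millimetres in the grip once the bar was on the ridge. The force stayed around 5 N.
- My first estimate of the bar's height was off by about 1.5–2 mm, so I felt for the ridge instead.
- The force dropped to about zero for a moment as the lever went over centre, before I met the handle again and pressed it down.

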